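Free the sagging barrel bolt and hold the drying cage's gate ajar

ROBOT

A 7-joint arm with a two-finger parallel gripper is mounted at the origin on a cart in front of the work surface, level with it; the furniture and walls round the work are solid. World frame = base frame: x ahead of the robot, y to its left, z up, the work surface at z = 0. Lengths are in m, angles in rad, forces in N, time in s.
With the tool pointing down it reaches from about 0.35 to 0.9 m from the base axis. Payload 8.1 kg.
Tool frame: the origin (TCP) lies between the finger pads; the fingertips stand 22 mm ahead of it and the grasp point (between the pads) lies 3 mm ahead of it (arm.tip_reach is the distance from the TCP to the fingertips, in m); z points along the fingers, y is the line along which they close (so a half turn about z gives the same grasp; the last joint's range is limited). The gripper opens to 92 mm and grips with 3 to 60 N. Pads are 19 mm wide; open, the fingers measure 130 mm over their backs; the gripper's body (75 mm by 190 mm) begins 47 mm behind the grasp point.
Start: joints at [1.061, 0.434, 0.025, 1.573, -0.012, 1.134, -0.075], TCP at [0.247, -0.574, 0.249] pointing down, gripper open.
Joint ranges: [-2.62, 2.62], [-0.44, 2.09], [-1.27, 1.32], [0.08, 2.57], [-1.32, 4.46], [0.12, 2], [-2.74, 2.74]. Speed limits (rad/s): [2.22, 2.22, 3.01, 3.01, 3.14, 3.14, 3.14].

INTERFACE

Orientations are given as a rotation vector (axis times angle).
In Python, from cell import telemetry, vision, job, arm gives the robot as it stands. The module is installed in compiled form; this text tells all that it offers.
- The arm moves only by the shell command python3 -m creep 'ROWS' [FORCE]. ROWS is text: rows parted by semicolons, each of 7 numbers parted by spaces: the finger opening in cm, from 0 to 9.18, then the shift along the tool's x, y, z in cm, then the turn, a rotation vector about the tool's x, y, z in degrees. A call has 1 to 5 rows; each row is the pose to reach, as a shift and turn from the pose commanded when the call began, along the tool's axes at that moment; what a row does not reach only later rows make up. A row lasts 1/8 s, in which the tool goes at most 62.5 mm and 10.7 degrees, less where a joint would pass 70% of its speed; a pose out of reach is approached as far as the arm can. A call with a gripper value outside its range is refused whole. The fingers move at their own pace and stop on an object; FORCE is the grip in N (left out, the last holds). Time passes only in rows, so rows that repeat a pose let the fingers close. It gives the time, the measured TCP pose, the force, the opening and the grip force at its end, in the units of the state.
- telemetry.observe(): the state, without advancing time (a new reading comes with each control period).
- vision.get_image(name): name is "scene" or "top"; returns the picture (384x512x3 uint8, red, green, blue); there is no depth.
- vision.camera_info(name): a dict with "fov_y" (degrees; the focal length in pixels is half the picture's height over the tangent of half this angle, whatever the lens; pixels are square), "cx", "cy" (the principal point, pixels), "extrinsics" (4x4, takes a point from camera to world coordinates). Camera axes: x right, y down, z forward; pixel columns grow to the right and rows downward; lengths in m; the calibration is good to about 2 mm. A picture is of the moment at which its call begins. camera_info takes no time and is no camera call.
- job.sign_off(): hands the job in; it is judged then, once.
The state is a dict: "clock": time; "joints": joint angles; "dq": joint speeds; "joint_efforts": joint torques, N m; "position": TCP position; "ee_rot": TCP orientation; "force": force on the tool from outside, world axes, zero at the start; "ft_torque": the same for the moment, N m; "width": opening from 0.0 (shut) to 1.0 (fully open); "gripper_force": force on a finger pad.
Only numpy, scipy, OpenCV 4.12 (cv2) and the standard library are available. Lean on these libraries where they do the work, as an engineer would, in place of code of your own. Each camera call takes 0.05 s, during which the arm holds its last target. There are 200 camera calls.

TASK

I need both hands for the vials in the drying cage on the bench, so please open its gate for me: take the barrel bolt by its knob, lift its sagging nose over the keeper's bent-up lip as you draw it back towards the hinges (do not force it against the keeper), then swing the gate about 30 degrees open. The hinges are sprung, so finish still gripping the knob with the gate held there and the bolt drawn back, and leave the beaker, the tape and the jar beside it alone.

Things in the scene. Friction and masses are not known exactly. Their poses are not given: they have to be found in the camera images.
- cage: Ventilated drying cage fixed on the bench: aluminium frame, clear panels, vial rack inside; 140 deep (x), 300 wide (y), 207 high (z). Origin: centre of its underside. Its front (own -x) with the gate faces roughly towards the robot; +y is its left as seen by the robot. The shut gate is flush with the front face, 70 mm before the origin.
- gate (a joint): Gate angle in rad: 0 shut, grows to 1.4 as the free (left, +y) edge swings out towards the robot about the vertical hinge on the right (counter-clockwise from above). Sprung shut: about 0.15 N m at 0, 0.3 N m at 30 degrees. The bolt in the keeper holds it shut.
- gate_hinge (a point): Point on the gate's vertical hinge axis, 150 above the bench; in the cage's axes at x -75, y -129.
- barrel (a joint): Angle in rad of the bolt's barrel (plate with two guides) about its last screw, an axis normal to the gate at cage x -70, y -50, z 176. 0: at rest, nose end (+y) drooping 0.075 below level; grows as the knob is lifted, to a stop at 0.09 (knob up 11 mm); falls back by its own weight. The nose clears the lip above about 0.04 (knob up 5 mm).
- bolt (a joint): Draw of the bolt along its barrel in m: 0 shot home, grows as it is drawn towards the hinges (cage -y), to a stop at 0.045. Friction under 2 N. It is out of the keeper from 0.028. With the nose down its notch catches on the lip after about 4 mm.
- knob: The bolt's steel knob, part of the sliding bolt: a round stem 12 diameter standing straight out of the bolt towards the robot, level, with a ball 20 diameter at its end. Use knob_stem for its place (this body's origin lies on the barrel's screw).
- knob_stem (a point): Where to grip: on the stem's axis, middle of its 32 mm free length, 38 before the gate's face, about 167 above the bench, 40 below the roof; in the cage's axes x -108, y 72. Its x axis runs along the stem away from the robot, y along the bolt to its nose. 122 from the barrel's screw along the bolt. From above, fingers fit on its +y and -y sides, over 50 mm free on each.
- nose: End of the bolt, 14 diameter, at the gate's free edge: an 18 long head, and behind it a 14 long, 7 deep notch on the underside that has dropped over the keeper's lip. Its origin lies on the barrel's screw; the head's middle is 187 from it along y.
- keeper: Steel strap on the wide left jamb, 28 wide, that the bolt's nose sits in; its inside is 38 high, and its mouth edge towards the gate is bent up 10 into a lip 4 thick. Origin as the cage's.
- keeper_lip (a point): Middle of the bent lip's top edge; at cage x -83, y 122, z 161.
- beaker: Small beaker, 66 x 62 x 67 high, loose on the bench right of the gate; origin under its centre. Leave it alone.
- tape: Roll of tape lying flat, 98 across, 25 high, loose on the right; origin under its centre. Leave it alone.
- jar: Brown jar with a light lid, 60 across, 72 high, loose on the left; origin under its centre. Leave it alone.

How it is judged:
By the outcome, as a careful person would: the job done as asked, in the order asked, and still so for the second after the job is handed in, while the arm keeps its last pose, push and grip.
It also fails if it takes over 35 s, if anything falls off the work surface, if the arm or the gripper's body presses on something with over 40 N, if the wrist force passes 120 N, or if a joint passes its speed limit or range.

## Working session

There is one attempt and no reset: what is moved stays moved. The work goes in short steps, Python scripts to look and compute and a shell command to move; the robot and the scene stay as the last step left them, time stands still between calls to the robot, and variables do not carry over. Pictures are saved under pics/ and viewed, at most 10 in all, crops included, and the job is handed in when it is done.

```bash
mkdir -p pics; python3 - <<'E'
from cell import telemetry, vision, job, arm
import cv2, numpy as np
s=telemetry.observe(); print({k:np.round(v,3) for k,v in s.items()})
for n in("scene","top"):
    im=vision.get_image(n); cv2.imwrite(f"pics/{n}0.png",im[:,:,::-1])
    c=vision.camera_info(n); print(n,c['fov_y'],c['cx'],c['cy'],{k for k in c}); print(np.round(c['extrinsics'],4).tolist())
E
```

```text
{'clock': np.float64(0.0), 'joints': array([ 1.061,  0.435,  0.025,  1.574, -0.012,  1.134, -0.075]), 'dq': array([-0.   , -0.001, -0.   , -0.   , -0.   ,  0.001, -0.   ]), 'joint_efforts': array([-0.0000e+00, -6.6786e+01,  9.8500e-01, -3.1447e+01, -6.1000e-02,
        4.3000e-02,  0.0000e+00]), 'position': array([ 0.247, -0.574,  0.248]), 'ee_rot': array([-3.075e+00, -6.340e-01,  1.000e-03]), 'force': array([-0.774,  0.697, -0.757]), 'ft_torque': array([ 0.06 ,  0.026, -0.029]), 'gripper_force': np.float64(0.0), 'width': np.float64(1.004)}
scene 50.04055309710648 254.55406897624934 190.42311315078996 {'cx', 'extrinsics', 'cy', 'fov_y'}
[[-0.6223, -0.5815, 0.524, -0.1651], [-0.7825, 0.4459, -0.4345, 0.6477], [0.019, -0.6805, -0.7325, 1.0914], [0.0, 0.0, 0.0, 1.0]]
top 47.192637977727045 261.5125000471089 186.21265641196604 {'cx', 'extrinsics', 'cy', 'fov_y'}
[[-0.017, -0.9881, 0.1526, 0.344], [-0.9994, 0.0215, 0.0279, 0.0431], [-0.0308, -0.152, -0.9879, 1.2798], [0.0, 0.0, 0.0, 1.0]]
```

View pics/scene0.png

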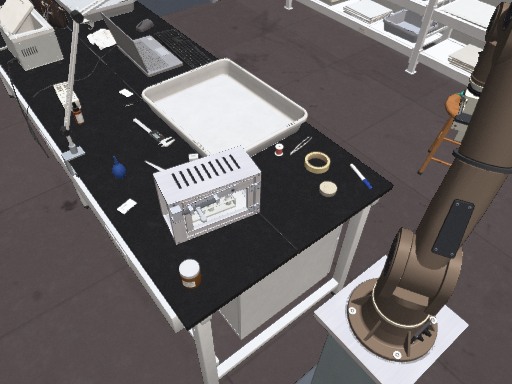

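View pics/top0.png

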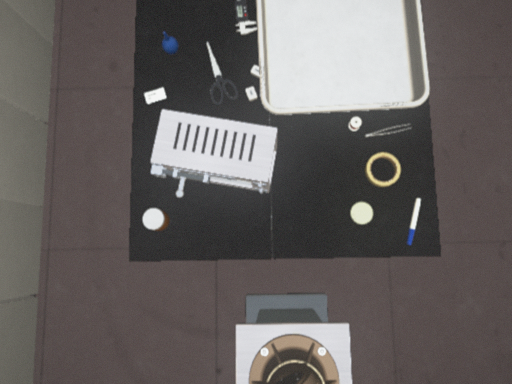

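The scene view shows the cage around (205,195). The top view shows its roof from (162,110) to (277,126) and the knob at about (181,190). The jar is at (153,218), and the beaker and tape are on the right. I'll enlarge both views.

```bash
python3 - <<'E'
import cv2, numpy as np
a=cv2.imread("pics/top0.png")[100:225,140:290]; b=cv2.imread("pics/scene0.png")[145:245,145:270]
a=cv2.resize(a,None,fx=4,fy=4,interpolation=cv2.INTER_CUBIC);b=cv2.resize(b,None,fx=6,fy=6,interpolation=cv2.INTER_CUBIC)
cv2.imwrite("pics/a.png",a);cv2.imwrite("pics/b.png",b)
E
```

```text
(no output)
```

View pics/a.png

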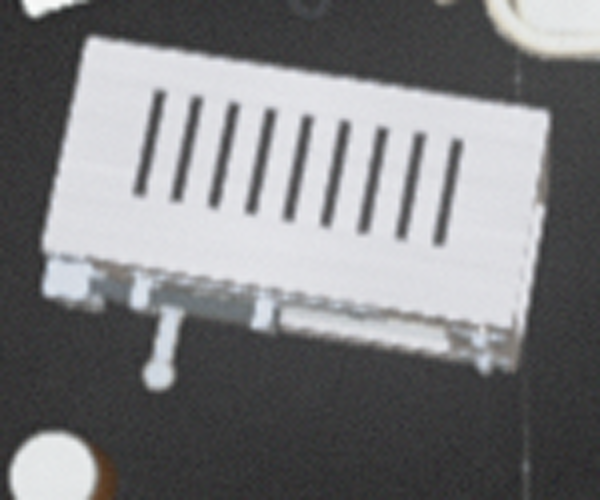

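View pics/b.png

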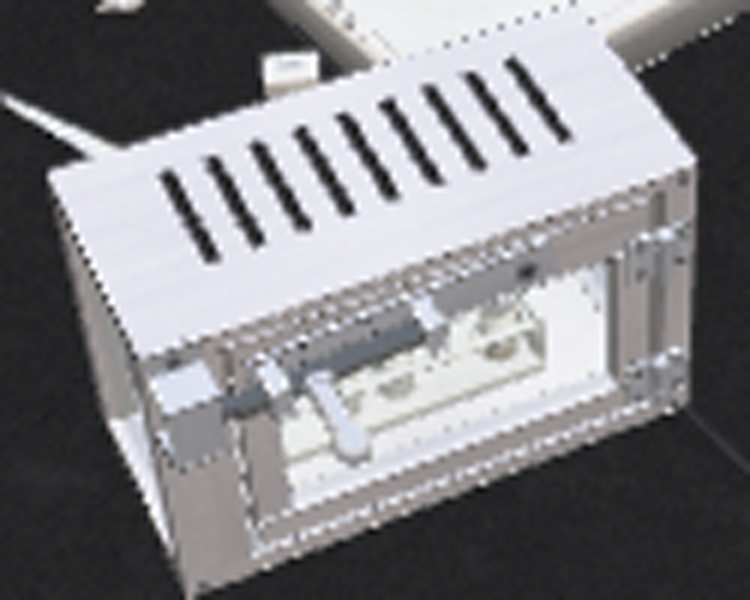

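Top crop: roof corners at (88,36), (549,112) and (43,247), with the ball at (158,374). Scene crop: corners at (50,175), (145,355) and (695,160), with the ball at (350,442). Next I fit the cage pose and triangulate the knob.

```bash
cat > h.py <<'E'
import numpy as np
from cell import vision
from scipy.optimize import least_squares
from scipy.spatial.transform import Rotation as R
def cam(n):
    c=vision.camera_info(n); return 192/np.tan(np.radians(c['fov_y']/2)),c['cx'],c['cy'],np.array(c['extrinsics'])
def ray(n,p):
    f,cx,cy,E=cam(n); d=E[:3,:3]@np.array([(p[0]-cx)/f,(p[1]-cy)/f,1]); return E[:3,3],d/np.linalg.norm(d)
def plane(n,p,z):
    o,d=ray(n,p); return o+d*(z-o[2])/d[2]
def tri(ps):
    A=0;b=0
    for n,p in ps:
        o,d=ray(n,p);P=np.eye(3)-np.outer(d,d);A=A+P;b=b+P@o
    x=np.linalg.solve(A,b); return x,[np.linalg.norm(np.cross(x-ray(n,p)[0],ray(n,p)[1])) for n,p in ps]
E
python3 - <<'E'
from h import *
T=lambda u,v:((u+.5)/4-.5+140,(v+.5)/4-.5+100)
S=lambda u,v:((u+.5)/6-.5+145,(v+.5)/6-.5+145)
c=[("top",T(88,36),(.07,.15)),("top",T(549,112),(.07,-.15)),("top",T(43,247),(-.07,.15)),
("scene",S(50,175),(.07,.15)),("scene",S(145,355),(-.07,.15)),("scene",S(695,160),(-.07,-.15))]
W=np.array([plane(n,p,.207)[:2] for n,p,_ in c]);L=np.array([l for *_,l in c])
def rot(a):return np.array([[np.cos(a),-np.sin(a)],[np.sin(a),np.cos(a)]])
g=lambda q:(L@rot(q[2]).T+q[:2]-W)
r=least_squares(lambda q:g(q).ravel(),[.5,.2,0]);q=r.x
print(q,np.degrees(q[2]),np.round(g(q)*1000,1))
b,e=tri([("top",T(158,374)),("scene",S(350,442))])
print("ball",b,e)
to=lambda p:rot(q[2])@np.array(p)+q[:2]
print("stem",to((-.108,.072)),"ball in cage",rot(-q[2])@(b[:2]-q[:2]),"hinge",to((-.075,-.129)))
from cell import telemetry
s=telemetry.observe();print(R.from_rotvec(s['ee_rot']).as_matrix())
print("jar",plane("top",(153.5,218),.072))
E
```

```text
[ 0.61680864  0.19103883 -0.18827484] -10.787353711271226 [[-2.4 -0.3]
 [-0.7 -1.6]
 [-2.8 -0.2]
 [ 4.6  0.7]
 [ 0.8  3.3]
 [ 0.5 -2. ]]
ball [0.50173505 0.28599049 0.16736208] [np.float64(0.0009956723511617847), np.float64(0.0009956723511616837)]
stem [0.524193   0.28198026] ball in cage [-0.13081166  0.07173604] hinge [0.51898977 0.07835578]
[[ 9.18419333e-01  3.95607729e-01 -6.73404095e-04]
 [ 3.95608273e-01 -9.18418580e-01  1.18564291e-03]
 [-1.49417334e-04 -1.35532160e-03 -9.99999070e-01]]
jar [0.44794422 0.37823691 0.072     ]
```

```bash
cat > go.py <<'E'
# usage: go.py x y z yaw_deg -> shift (cm) and turn (deg) in tool axes from the measured pose
import sys;from h import *;from cell import telemetry
s=telemetry.observe();r=R.from_rotvec(s['ee_rot']);x,y,z,a=map(float,sys.argv[1:])
g=R.from_euler('z',a,degrees=True)*R.from_euler('x',180,degrees=True)
print(s['clock'],s['position'].round(4),'shift',(r.inv().apply(np.array([x,y,z])-s['position'])*100).round(2),'turn',np.degrees((r.inv()*g).as_rotvec()).round(1),'F',s['force'].round(1),'w',s['width'],s['gripper_force'],'j',s['joints'].round(2))
E
python3 -m creep '6 3.6 -4.1 -1 0 0 6.8;6 7.2 -8.2 -2 0 0 13.6;6 10.8 -12.3 -3 0 0 20.4;6 14.4 -16.4 -4 0 0 27.2;6 18 -20.5 -5.2 0 0 34' 20; python3 go.py .524 .282 .30 -10.8
```

```text
clock: 0.72
position: [0.3316, -0.3126, 0.3008]
ee_rot: [-3.127, 0.299, 0.001]
force: [0.5, -0.7, -0.1]
width: 0.659
gripper_force: 0.0
0.725 [ 0.3316 -0.3126  0.3008] shift [  7.63 -62.02   0.09] turn [-0.   0.  -0.1] F [ 0.5 -0.7 -0.1] w 0.6585106108061293 0.0 j [ 0.64  0.11 -0.    1.88  0.    1.14 -1.12]
```

```bash
python3 -m creep '6 0.7 -6 0 0 0 0;6 1.5 -12 0 0 0 0;6 2.2 -18 0 0 0 0;6 3 -24 0 0 0 0;6 3.7 -30 0 0 0 0' && python3 -m creep '6 0.8 -6 0 0 0 0;6 1.6 -12 0 0 0 0;6 2.4 -18 0 0 0 0;6 3.2 -24 0 0 0 0;6 3.9 -30 0 0 0 0'; python3 go.py .524 .282 .30 -10.8
```

```text
clock: 1.35
position: [0.4237, -0.0248, 0.3007]
ee_rot: [3.128, -0.293, 0.0]
force: [1.4, -0.9, 0.4]
width: 0.654
gripper_force: 0.0
clock: 1.98
position: [0.518, 0.2624, 0.3003]
ee_rot: [3.127, -0.294, -0.0]
force: [1.3, 0.1, -0.4]
width: 0.654
gripper_force: 0.0
1.975 [0.518  0.2624 0.3003] shift [ 0.23 -2.03  0.03] turn [0.  0.  0.1] F [ 1.3  0.1 -0.4] w 0.6539100971853824 0.0 j [-0.22  0.37 -0.48  1.58  0.18  1.24 -2.48]
```

```bash
python3 -m creep '6 0.1 -2 0 0 0 0;6 0.1 -2 3 0 0 0;6 0.1 -2 6 0 0 0;6 0.1 -2 8 0 0 0;6 0.1 -2 8 0 0 0'; python3 go.py .5225 .282 .172 -10.8; python3 - <<'E'
from h import *;import cv2
a=vision.get_image("top")[:,:,::-1][130:220,140:240];b=vision.get_image("scene")[:,:,::-1][150:240,150:250]
cv2.imwrite("pics/c.png",np.hstack([cv2.resize(i,(400,360),interpolation=2) for i in(a,b)]))
E
```

```text
clock: 2.6
position: [0.5214, 0.2788, 0.2191]
ee_rot: [3.125, -0.294, -0.004]
force: [0.2, 0.4, 0.2]
width: 0.656
gripper_force: 0.0
2.6 [0.5214 0.2788 0.2191] shift [ 0.06 -0.35  4.71] turn [0.2 0.1 0.1] F [0.2 0.4 0.2] w 0.6556225219803191 0.0 j [-0.25  0.45 -0.46  1.66  0.22  1.08 -2.54]
```

View pics/c.png

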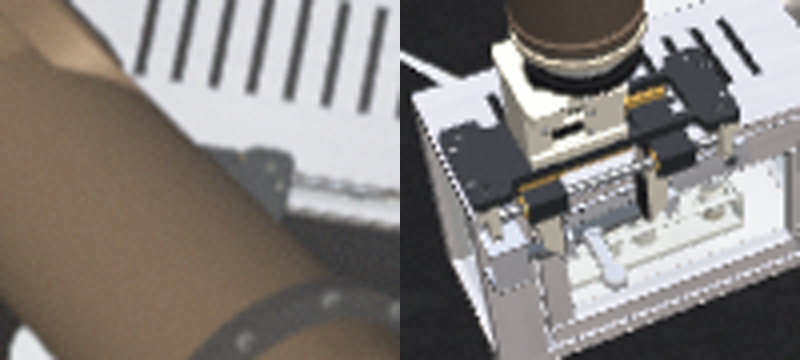

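Scene half: the two fingers, at (550,235) and (655,195), straddle the stem at (605,255). The top view is blocked by the arm. I'll go down and grip.

```bash
python3 -m creep '6 0 -0.3 2 0 0 0;6 0 -0.3 3.7 0 0 0;6 0 -0.3 4.6 0 0 0;6 0 -0.3 4.6 0 0 0;6 0 -0.3 4.6 0 0 0'; python3 go.py .5225 .282 .172 -10.8
```

```text
clock: 3.32
position: [0.5231, 0.2836, 0.1753]
ee_rot: [-3.127, 0.293, -0.001]
force: [-0.3, 0.0, 0.8]
width: 0.655
gripper_force: 0.0
3.325 [0.5231 0.2836 0.1753] shift [-0.03  0.16  0.33] turn [-0.  -0.   0.1] F [-0.3  0.   0.8] w 0.6551110104854595 0.0 j [-0.27  0.5  -0.45  1.71  0.25  0.99 -2.57]
```

```bash
python3 -m creep '6 0 0.15 0.3 0 0 0;4 0 0.15 0.3 0 0 0;2.5 0 0.15 0.3 0 0 0;1.6 0 0.15 0.3 0 0 0;1.6 0 0.15 0.3 0 0 0' 5; python3 go.py .5225 .282 .172 -10.8
```

```text
clock: 3.95
position: [0.5226, 0.2819, 0.1718]
ee_rot: [-3.128, 0.293, -0.0]
force: [0.7, 0.1, -0.6]
width: 0.27
gripper_force: 0.0
3.95 [0.5226 0.2819 0.1718] shift [-0.01 -0.01 -0.02] turn [-0.  -0.   0.1] F [ 0.7  0.1 -0.6] w 0.2700712819811636 0.0 j [-0.27  0.5  -0.45  1.72  0.26  0.98 -2.57]
```

```bash
python3 -m creep '1.6 0 0 0 0 0 0;1 0 0 0 0 0 0;0.8 0 0 0 0 0 0;0.8 0 0 0 0 0 0' 5; python3 - <<'E'
from h import *;import cv2
b=vision.get_image("scene")[:,:,::-1][150:240,150:250]
cv2.imwrite("pics/d.png",cv2.resize(b,(600,540),interpolation=2))
E
```

```text
clock: 4.45
position: [0.5225, 0.2818, 0.1717]
ee_rot: [3.128, -0.293, 0.0]
force: [0.0, 0.5, -0.2]
width: 0.128
gripper_force: 5.0
```

View pics/d.png

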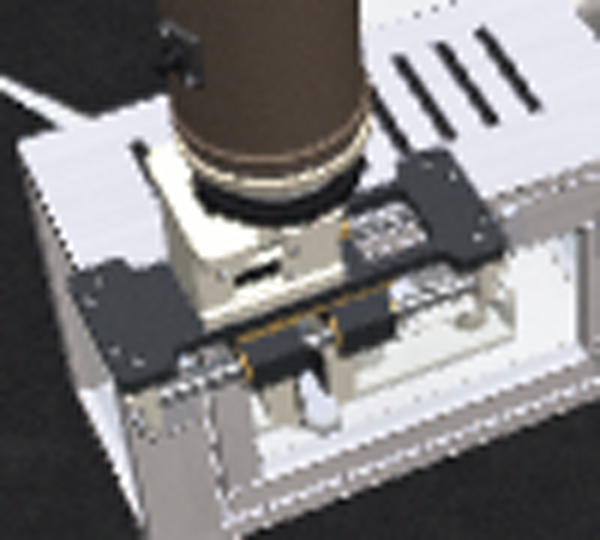

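The fingers are closed on the stem with the ball in front, at about (320,400). The 11.8 mm opening matches the stem. Next: firm up the grip and lift.

```bash
python3 -m creep '0.8 0 0 0 0 0 0;0.8 0 0 -0.2 0 0 0;0.8 0 0 -0.5 0 0 0;0.8 0 0 -0.8 0 0 0;0.8 0 0 -0.8 0 0 0' 25; python3 -m creep '0.8 0 0 0 0 0 0;0.8 0 0 0 0 0 0'; python3 go.py .5225 .282 .172 -10.8
```

```text
clock: 5.12
position: [0.5225, 0.2819, 0.1799]
ee_rot: [3.128, -0.293, 0.0]
force: [0.2, 1.0, -3.0]
width: 0.121
gripper_force: 25.0
clock: 5.38
position: [0.5224, 0.2819, 0.1796]
ee_rot: [3.128, -0.293, -0.0]
force: [-0.2, 1.3, -3.6]
width: 0.122
gripper_force: 25.0
5.375 [0.5224 0.2819 0.1796] shift [ 0.01 -0.01  0.76] turn [0.  0.  0.1] F [-0.2  1.3 -3.6] w 0.12160354926703014 25.004063844680786 j [-0.27  0.49 -0.45  1.71  0.25  1.   -2.57]
```

```bash
python3 -m creep '0.8 0 0.2 0 0 0 0;0.8 0 0.5 0 0 0 0;0.8 0 0.8 0 0 0 0;0.8 0 1 0 0 0 0'; python3 go.py .5225 .282 .172 -10.8
```

```text
clock: 5.88
position: [0.5205, 0.2717, 0.1797]
ee_rot: [3.128, -0.293, -0.0]
force: [-0.8, 1.4, -4.2]
width: 0.118
gripper_force: 25.0
5.875 [0.5205 0.2717 0.1797] shift [ 0.   -1.05  0.77] turn [0.  0.  0.1] F [-0.8  1.4 -4.2] w 0.1183322285792936 25.004759430885315 j [-0.25  0.48 -0.46  1.72  0.25  0.99 -2.55]
```

Only about 1.4 N along the bolt, so the nose cleared the lip. I'll draw the rest.

```bash
python3 -m creep '0.8 0 0.6 0 0 0 0;0.8 0 1.2 0 0 0 0;0.8 0 1.8 0 0 0 0;0.8 0 2.4 0 0 0 0;0.8 0 3 0 0 0 0'; python3 -m creep '0.8 0 0 0 0 0 0;0.8 0 0 0 0 0 0';  python3 go.py .5225 .282 .172 -10.8
python3 - <<'E'
from h import *;from cell import telemetry
s=telemetry.observe();r=R.from_rotvec(s['ee_rot']);p=s['position'];h=np.array([.519,.0784,p[2]])
for a in(3,6,10,15,20,25,30,32):print(a,(r.inv().apply(h+R.from_euler('z',a,degrees=True).apply(p-h)-p)*100).round(2))
E
```

```text
clock: 6.5
position: [0.5149, 0.2421, 0.1797]
ee_rot: [3.128, -0.293, -0.0]
force: [-1.8, 0.9, -4.8]
width: 0.122
gripper_force: 25.0
clock: 6.75
position: [0.5149, 0.2422, 0.1796]
ee_rot: [3.127, -0.293, -0.001]
force: [-1.4, -0.2, -4.8]
width: 0.123
gripper_force: 25.0
6.75 [0.5149 0.2422 0.1796] shift [ 0.   -4.05  0.75] turn [0.  0.  0.1] F [-1.4 -0.2 -4.8] w 0.12276161412435749 25.008475184440613 j [-0.2   0.46 -0.46  1.77  0.24  0.97 -2.51]
3 [-0.83  0.2   0.  ]
6 [-1.66  0.45  0.  ]
10 [-2.73  0.84  0.  ]
15 [-4.03  1.44  0.  ]
20 [-5.27  2.14  0.  ]
25 [-6.45  2.96  0.  ]
30 [-7.55  3.87  0.01]
32 [-7.97  4.26  0.01]
```

```bash
python3 -m creep '0.8 -0.8 0.2 0 0 0 -3;0.8 -1.7 0.45 0 0 0 -6;0.8 -2.7 0.85 0 0 0 -10;0.8 -2.7 0.85 0 0 0 -10'; python3 go.py .5225 .282 .172 19.2
```

```text
clock: 7.25
position: [0.4869, 0.2394, 0.1799]
ee_rot: [-3.141, 0.019, -0.001]
force: [0.7, 0.2, -5.2]
width: 0.117
gripper_force: 25.0
7.25 [0.4869 0.2394 0.1799] shift [ 3.51 -4.31  0.79] turn [ -0.   -0.  -19.9] F [ 0.7  0.2 -5.2] w 0.11746893164172062 25.01466929912567 j [-0.17  0.43 -0.51  1.83  0.25  0.95 -2.38]
```

```bash
python3 - <<'E'
from h import *;from cell import telemetry
s=telemetry.observe();r=R.from_rotvec(s['ee_rot']);p=s['position'];h=np.array([.519,.0784,p[2]])
for a in(5,10,15,20.5):print(a,(r.inv().apply(h+R.from_euler('z',a,degrees=True).apply(p-h)-p)*100).round(2))
E
```

```text
5 [-1.39  0.36 -0.  ]
10 [-2.74  0.83 -0.  ]
15 [-4.04  1.43 -0.  ]
20.5 [-5.41  2.21 -0.  ]
```

```bash
python3 -m creep '0.8 -1.4 0.35 0 0 0 -5;0.8 -2.75 0.85 0 0 0 -10;0.8 -4.05 1.4 0 0 0 -15;0.8 -5.4 2.2 0 0 0 -20.5;0.8 -5.4 2.2 0 0 0 -20.5'; python3 -m creep '0.8 0 0 0 0 0 0;0.8 0 0 0 0 0 0'; python3 go.py .5225 .282 .172 19.2
python3 - <<'E'
from h import *;import cv2
b=vision.get_image("scene")[:,:,::-1][140:250,145:275];a=vision.get_image("top")[:,:,::-1][90:250,130:290]
cv2.imwrite("pics/e.png",np.hstack([cv2.resize(b,(480,406),interpolation=2),cv2.resize(a,(320,406))]))
E
```

```text
clock: 7.88
position: [0.433, 0.2178, 0.1799]
ee_rot: [-3.095, -0.537, -0.001]
force: [1.3, 0.9, -4.7]
width: 0.118
gripper_force: 25.0
clock: 8.12
position: [0.4336, 0.2183, 0.1799]
ee_rot: [-3.095, -0.537, -0.001]
force: [1.9, -0.2, -3.9]
width: 0.123
gripper_force: 25.0
8.125 [0.4336 0.2183 0.1799] shift [10.51 -3.01  0.79] turn [-0.  -0.   0.5] F [ 1.9 -0.2 -3.9] w 0.12338674730008255 25.033464431762695 j [-0.09  0.36 -0.62  1.95  0.26  0.91 -2.07]
```

View pics/e.png

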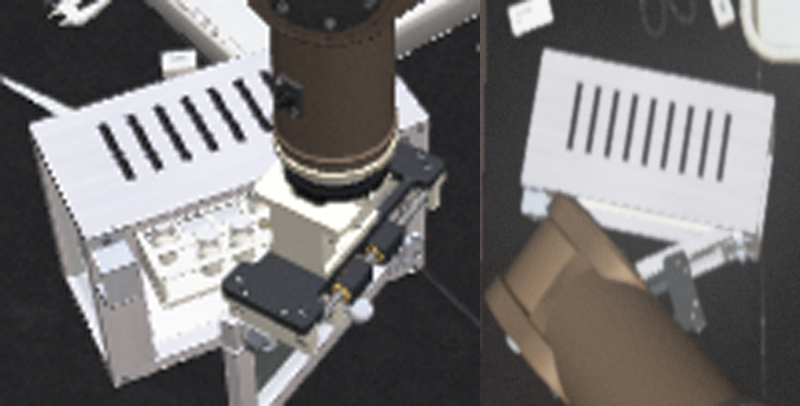

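The gate stands about 30° open, with its free edge near (240,370) in the scene half. The knob is gripped at (360,310), the bolt is drawn back about 40 mm, and forces are steady at about 2 N.

```bash
python3 -c "
from cell import job
print(job.sign_off())"
```

```text
the job is handed in; nothing more can be done
None
```

I drew the bolt back about 40 mm with its nose lifted clear of the lip, swung the gate about 30° open, and handed the job in with the knob still gripped; I steered clear of the beaker, tape and jar.

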